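Index the table, mesh the gear on its splined shaft and hold it down for the circlip

ROBOT

A 6-joint arm with a two-finger parallel gripper is mounted at the origin on the work surface; the furniture and walls round the work are solid. World frame = base frame: x ahead of the robot, y to its left, z up, the work surface at z = 0. Lengths are in m, angles in rad, forces in N, time in s.
With the tool pointing down it reaches from about 0.15 to 0.775 m from the base axis. Payload 6.1 kg.
Tool frame: the origin (TCP) lies midway between the tips of the shut fingers; the grasp point (between the pads) lies 19 mm behind it (robot.grip_depth is the distance from the TCP to the grasp point, in m); z points along the fingers, y is the line along which they close (so a half turn about z gives the same grasp; the last joint's range is limited). The gripper opens to 85 mm and grips with 20 to 120 N. Pads are 22 mm wide; open, the fingers measure 114 mm over their backs; the gripper's body (76 mm by 85 mm) begins 54 mm behind the grasp point. The pads swing forward as they close: fully open they stand 13 mm farther back than shut.
Start: joints at [-1.145, 0.126, -0.04, 1.405, 0, 1.571], TCP at [0.217, -0.478, 0.231] pointing down, gripper open.
Joint ranges: [-2.72, 2.72], [-0.95, 1.95], [-1.27, 1.35], [-1.78, 2.02], [-1.46, 1.47], [-3.14, 3.14]. Speed limits (rad/s): [2.39, 2.39, 3.01, 3.14, 3.14, 3.14].

INTERFACE

Orientations are given as a unit quaternion [x, y, z, w].
In Python, from plant import telemetry, eyes, robot gives the robot as it stands.
- The arm moves only by the tool move_arm, never from a script. Its arguments are lists of equal length, an entry for each row: "delta_pos": the shift along the tool's x, y, z in m, a list of three; "angular": the turn, a rotation vector about the tool's x, y, z in degrees, a list of three; "grip": the opening, from -1 (shut) to 1 (fully open). In form: {"delta_pos": [[dx, dy, dz], ...], "angular": [[wx, wy, wz], ...], "grip": [grip, ...]}. A call has 1 to 20 rows; each row is the pose to reach, as a shift and turn from the pose commanded when the call began, along the tool's axes at that moment; what a row does not reach only later rows make up. A row lasts 1/12 s, in which the tool goes at most 41.7 mm and 7.16 degrees, less where a joint would pass 70% of its speed; a pose out of reach is approached as far as the arm can. A call with a gripper value outside its range is refused whole. The fingers move at their own pace and stop on an object; "force" is the grip in N (left out, the last holds). Time passes only in rows, so rows that repeat a pose let the fingers close. It gives the time, the measured TCP pose, the force, the opening and the grip force at its end, in the units of the state.
- telemetry.state(): the state, without advancing time (a new reading comes with each control period).
- eyes.snapshot(name): name is "scene" or "top"; returns the picture (480x640x3 uint8, red, green, blue); there is no depth.
- eyes.camera_model(name): a dict with "fovy" (degrees; the focal length in pixels is half the picture's height over the tangent of half this angle, whatever the lens; pixels are square), "cx", "cy" (the principal point, pixels), "world_to_cam" (4x4, takes a point from world to camera coordinates). Camera axes: x right, y down, z forward; pixel columns grow to the right and rows downward; lengths in m; the calibration is good to about 2 mm. A picture is of the moment at which its call begins. camera_model takes no time and is no camera call.
- robot.finish_job(): hands the job in; it is judged then, once.
The state is a dict: "time_s": time; "joint_pos": joint angles; "joint_velocities": joint speeds; "joint_torque": joint torques, N m; "tool_pos": TCP position; "tcp_rot": TCP orientation; "ft_force": force on the tool from outside, world axes, zero at the start; "wrist_torque": the same for the moment, N m; "gripper_width": finger opening in m; "finger_force": force on a finger pad.
Only numpy, scipy, OpenCV 4.12 (cv2) and the standard library are available. Lean on these libraries where they do the work, as an engineer would, in place of code of your own. Each camera call takes 0.05 s, during which the arm holds its last target. There are 200 camera calls.

TASK

Turn the round indexing table, which has a black handle, counter-clockwise seen from above, until the bare splined shaft has come from under the press to the loading position opposite it and the table has snapped into its detent there. Then take the loose gear with the hexagonal hub, turn it until its grooves mesh with the shaft's ribs, slide it down and press it against the spring washer until the circlip groove near the shaft's end is clear above the hub. Finish while holding it pressed down like that, without letting go, so that the circlip can be put on; leave the other loose gear and everything else on the bench where it is.

Things in the scene. Friction and masses are not known exactly. Their poses are not given: they have to be found in the camera images.
- fixture: Assembly fixture, fixed: wooden board 300 x 240 x 18 mm with a round aluminium indexing table (217 mm across, top face 40 mm above the bench) and a grey hand press behind it. Origin: on the bench on the table's axis, z up, x towards the press column. The bare shaft's loading station is at x = -70 mm, y = 0. The detent's bracket (48 mm high) stands at the rim at x = 83, y = -105 mm.
- ram_tip (a point): Lower end of the press ram (22 mm thick), 124 mm above the bench, 70 mm from the table's axis; axes as the fixture. Fixed. The press head, 46 mm wide, lies 140 to 192 mm above the bench, from 20 mm before this point to 105 mm behind it (the ram rises to 239 mm); the column carries it 60 to 105 mm behind; the lever slants up to 285 mm, 40 mm to the -y side.
- table (a joint): Table angle, rad, counter-clockwise from above, stops at 0 and 3.165; starts in 0.25 to 0.85. 0: bare shaft under the ram, handle on the fixture's +y side. 3.142: shaft at the loading station, handle on the -y side; a sprung plunger snaps in (takes 6 N at the handle from 0.11 before, draws in over the last 0.05, then holds against 0.4 N m). Else slight friction (0.05 N m): stays where left.
- handle_grip (a point): Where to grip the table's handle: on its axis, 80 mm above the bench. The handle is an upright black round grip, 18 mm in diameter, from 46 to 101 mm above the bench, 90 mm from the table's axis, fixed to the table.
- shaft_end (a point): Centre of the top end of the bare upright splined shaft, 112 mm above the bench, 70 mm from the table's axis. z up; x along one of six equal ribs. Below the end: nose 18 mm thick (13 at the chamfer), circlip groove at 7.5 to 9.5 mm; from 20 mm six ribs with rounded tops, 6 mm wide, 28 mm over ribs, core 21 mm; spring washer at 44 mm. Any rotation at the start; turns only against 0.25 N m.
- finished_end (a point): Top end, 112 mm above the bench, of the other shaft on the table, across from the bare one. It already carries its gear (same kind, fixed with a circlip, part of the table; hub up to 101 mm, 82 mm over the teeth): nothing to do here.
- washer (a joint): Downward travel, m, of the steel spring washer (41 mm outside diameter) at the foot of the bare shaft: 0 free, 0.006 at its stop. Its spring pushes up with 6 N when just touched, 11 N at 0.0035 and 15 N at the stop, more than the gear's weight. The circlip groove is clear above the hub from 0.0035 on.
- drive_gear: The gear to fit: loose, steel, 24 teeth, 82 mm over the teeth, about 0.32 kg, flat on the bench, hub up. Origin: centre of its underside, z up. Toothed disc 14 mm thick; hexagonal hub 40 mm across flats up to 38 mm. x is square to a flat (flats every 60 degrees). The bore's six lands (22.5 mm across) lie behind the flats, its grooves (7.6 mm wide, 29.5 mm across) behind the corners.
- hub_top (a point): Centre of the upper end of that gear's hub, 38 mm above its underside; axes as the gear. The bore runs right through. The ribs enter the grooves when the gear's x lies midway between two ribs of the shaft, i.e. 30 degrees from the shaft's x (or 30 plus a multiple of 60), give or take 4 degrees.
- pinion: A different loose gear that stays where it is: smaller, 18 teeth, 62 mm over the teeth, round hub 32 mm across and 30 mm high, smooth round bore. Origin: centre of its underside. The two loose gears lie to the left and right of the fixture; which is on which side varies.
- block_si: planed wood block 50 x 115 x 55 mm, loose bystander; origin under its middle
- turned_handle: turned wooden tool handle with ferrule, 53 x 96 x 18 mm, loose bystander; origin under its middle
Things that resemble listed ones, but are neither listed nor needed, are in the scene too. What is shaped like the drive_gear but orange or yellow is not meant.

How it is judged:
By the outcome, as a careful person would: the job done as asked, in the order asked, and still so for the second after the job is handed in, while the arm keeps its last pose, push and grip.
It also fails if it takes over 66 s, if anything falls off the work surface, if the arm or the gripper's body presses on something with over 40 N, if the wrist force passes 120 N, or if a joint passes its speed limit or range.

## Working session

There is one attempt and no reset: what is moved stays moved. The work goes in short steps, Python scripts to look and compute and a tool call to move; the robot and the scene stay as the last step left them, time stands still between calls to the robot, and variables do not carry over. Pictures are saved under pics/ and viewed, at most 10 in all, crops included, and the job is handed in when it is done.

Besides the shell and the picture viewer there is one more tool, called after "Request:" in YAML: its name, and indented under it one key for each argument. move_arm: Moves the arm, as the interface text tells. Its arguments: {"type":"object","properties":{"delta_pos":{"type":"array","items":{"type":"array","items":{"type":"number"}}},"angular":{"type":"array","items":{"type":"array","items":{"type":"number"}}},"grip":{"type":"array","items":{"type":"number"}},"force":{"type":"number"}},"required":["delta_pos","angular","grip"]}

```bash
ls; mkdir -p pics
python3 - <<'E'
from plant import telemetry, eyes, robot
import cv2,json
for n in("scene","top"):
    im=eyes.snapshot(n); cv2.imwrite(f"pics/{n}0.png",im[:,:,::-1])
    m=eyes.camera_model(n); print(n,m)
print(telemetry.state())
E
```

```text
pics
scene {'fovy': 52.7385027154852, 'cx': 313.1946985786056, 'cy': 239.9600331893078, 'world_to_cam': array([[-0.60147793,  0.79882591,  0.01007357,  0.25962615],
       [ 0.70601944,  0.53741524, -0.46121731, -0.25080242],
       [-0.37384603, -0.27029989, -0.88723002,  1.41169566],
       [ 0.        ,  0.        ,  0.        ,  1.        ]])}
top {'fovy': 57.33873269827617, 'cx': 315.19175845738664, 'cy': 244.42826358963856, 'world_to_cam': array([[-0.00750044, -0.99991289,  0.0108603 , -0.00334734],
       [-0.98019353,  0.00520228, -0.1979737 ,  0.46966043],
       [ 0.19789996, -0.01213008, -0.98014717,  1.11761208],
       [ 0.        ,  0.        ,  0.        ,  1.        ]])}
{'time_s': 0.1, 'joint_pos': array([-1.14500515e+00,  1.26350099e-01, -4.05032997e-02,  1.40544145e+00,
       -1.52047406e-05,  1.57081833e+00]), 'joint_velocities': array([-0.00085285, -0.00015305,  0.00255851,  0.00011703,  0.00081854,
        0.00078935]), 'joint_torque': array([-6.21222734e-04, -4.36905885e+01,  3.53603947e+01,  1.37936082e-02,
       -5.76157072e-05, -1.71820659e-05]), 'tool_pos': array([ 0.21668443, -0.47777688,  0.23059211]), 'tcp_rot': array([ 9.77425250e-01,  2.11280190e-01, -1.65750642e-04, -7.30735884e-04]), 'ft_force': array([ 0.21799563, -0.21007058,  0.20600173]), 'wrist_torque': array([-0.01903682,  0.03881731,  0.03994479]), 'finger_force': 0.0, 'gripper_width': 0.08525901719304227}
```

View pics/scene0.png

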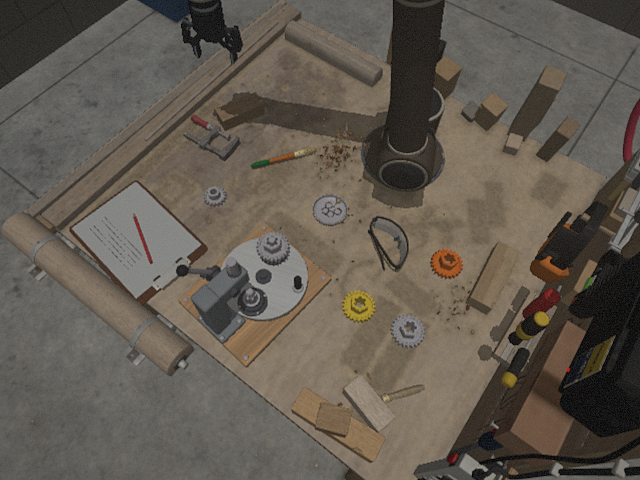

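View pics/top0.png

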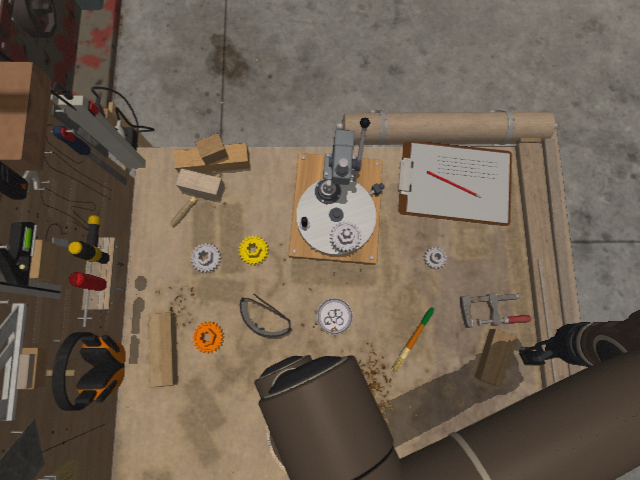

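The scene view shows the fixture at about (262,285), the drive gear at (408,331) and the pinion at (215,196). The top view shows the table at (336,215), the handle at (304,224), the bare shaft at (328,187), the drive gear at (205,258), and the pinion at (435,258).

```bash
cat > h.py <<'E'
from plant import telemetry, eyes, robot
import cv2, numpy as np
def cam(n):
    m=eyes.camera_model(n); f=240/np.tan(np.radians(m["fovy"]/2)); return f,m["cx"],m["cy"],np.array(m["world_to_cam"])
def ray(n,u,v):
    f,cx,cy,T=cam(n); d=T[:3,:3].T@np.array([(u-cx)/f,(v-cy)/f,1]); return -T[:3,:3].T@T[:3,3],d
def plane(n,u,v,z):
    o,d=ray(n,u,v); return (o+d*(z-o[2])/d[2])[:2]
def proj(n,p):
    f,cx,cy,T=cam(n); q=T[:3,:3]@np.asarray(p)+T[:3,3]; return np.array([f*q[0]/q[2]+cx,f*q[1]/q[2]+cy])
def tri(a,b):  # rays (name,u,v)
    (o1,d1),(o2,d2)=ray(*a),ray(*b); s=np.linalg.lstsq(np.c_[d1,-d2],o2-o1,rcond=None)[0]
    p,q=o1+d1*s[0],o2+d2*s[1]; return (p+q)/2,np.linalg.norm(p-q)
def rect(n,c,z,half,px):  # orthorectified view of plane z: up=+x left=+y
    w=[(c[0]+half,c[1]+half),(c[0]+half,c[1]-half),(c[0]-half,c[1]-half),(c[0]-half,c[1]+half)]
    H=cv2.getPerspectiveTransform(np.float32([proj(n,(*p,z)) for p in w]),np.float32([[0,0],[px,0],[px,px],[0,px]]))
    return H
E
python3 - <<'E'
from h import *
t=cv2.imread("pics/top0.png"); s=cv2.imread("pics/scene0.png")
a=cv2.resize(t[140:270,285:385],None,fx=4,fy=4,interpolation=cv2.INTER_CUBIC)
b=cv2.resize(s[220:350,185:285+30],None,fx=3,fy=4,interpolation=cv2.INTER_CUBIC)
b=cv2.resize(s[220:350,195:320],None,fx=3.2,fy=4,interpolation=cv2.INTER_CUBIC)
cv2.imwrite("pics/c1.png",np.hstack([a,b]))
for n,u,v,z in [("top",336,214,.04),("scene",264,277,.04),("top",205,258,.038),("scene",408,329,.038),("top",304,222,.101),("scene",298,282,.101),("top",328,186,.112),("scene",251,293,.112)]: print(n,u,v,plane(n,u,v,z))
E
```

```text
top 336 214 [ 0.55482555 -0.06344588]
scene 264 277 [ 0.55446798 -0.05873857]
top 205 258 [0.43629817 0.28584828]
scene 408 329 [0.4521687  0.29198785]
top 304 222 [0.51729412 0.02244769]
scene 298 282 [0.53389248 0.03194924]
top 328 186 [ 0.60963962 -0.03965116]
scene 251 293 [ 0.62234858 -0.03288409]
```

View pics/c1.png

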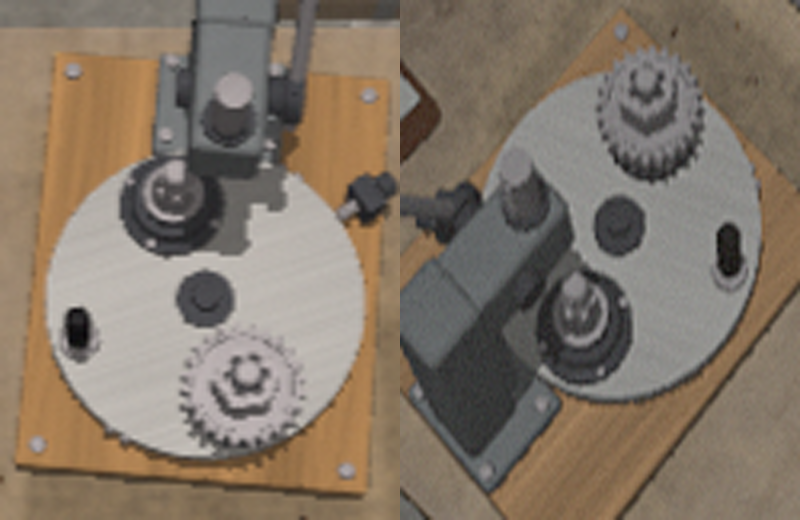

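The crop shows the top end of the bare shaft at about top (329,182) / scene (249,290), the handle top at top (304,219) / scene (297,277), and the finished shaft end at top (347,232) / scene (272,239).

Run:
```python
from h import *
P={}
for k,a,b in [("handle",(304.25,218.5),(297.5,277.5)),("shaft",(329.3,182),(249.1,290)),("fin",(346.8,231.8),(272.5,238.8))]:
    z={"handle":.101}.get(k,.112)
    print(k,tri(("top",*a),("scene",*b)),plane("top",*a,z),plane("scene",*b,z))
# disc: white contour -> rectify
t=cv2.imread("pics/top0.png"); s=cv2.imread("pics/scene0.png")
def disc(n,im,roi):
    hsv=cv2.cvtColor(im,cv2.COLOR_BGR2HSV); m=((hsv[:,:,1]<40)&(hsv[:,:,2]>120)).astype(np.uint8)
    x0,y0,x1,y1=roi; k=np.zeros_like(m);k[y0:y1,x0:x1]=m[y0:y1,x0:x1]
    k=cv2.morphologyEx(k,cv2.MORPH_OPEN,np.ones((3,3)))
    c=max(cv2.findContours(k,0,1)[0],key=cv2.contourArea); h=cv2.convexHull(c)[:,0]
    w=np.array([plane(n,u,v,.04) for u,v in c[:,0]+0.0])
    cc=w.mean(0)
    from scipy.optimize import least_squares
    r=least_squares(lambda q:np.minimum(np.hypot(*(w-q).T)-.1075,0.02),[.555,-.062],loss='soft_l1',f_scale=.001)
    d=np.hypot(*(w-r.x).T)
    print(n,r.x,np.mean(abs(d-.1075)<.002),len(w))
disc("top",t,(292,172,382,262)); disc("scene",s,(210,225,315,325))
# board corners
C=[np.array(plane("top",285+x/4,140+y/4,.018)) for x,y in [(55,52),(370,492),(18,466)]]
e=C[0]-C[2]; print("yaw long",np.degrees(np.arctan2(e[1],e[0])),np.linalg.norm(e)); e=C[2]-C[1]; print("yaw short",np.degrees(np.arctan2(-e[0],e[1])),np.linalg.norm(e))
# gear rectified crops
g=(.4363,.2858)
out=[]
for n,im in(("top",t),("scene",s)):
    for z in(.038,): out.append(cv2.warpPerspective(im,rect(n,(.44,.288),z,.05,400),(400,400),flags=cv2.INTER_CUBIC))
cv2.imwrite("pics/c2.png",np.hstack(out))
```

```text
handle (array([0.52607167, 0.02288859, 0.10052502]), np.float64(0.0024596000080270223)) [0.5265183  0.02178582] [0.52572906 0.02415312]
shaft (array([ 0.61986924, -0.04211058,  0.11191091]), np.float64(0.002346216391091572)) [ 0.6204335  -0.04314619] [ 0.61943074 -0.04097218]
fin (array([ 0.48739635, -0.08339844,  0.11231503]), np.float64(0.004434536247961852)) [ 0.48852663 -0.08541631] [ 0.48645879 -0.08141203]
top [ 0.55262694 -0.06308335] 0.4812286689419795 293
scene [ 0.55544288 -0.0622738 ] 0.382089552238806 335
yaw long -4.801244631189376 0.2990143106102007
yaw short -4.606862647716342 0.2384566638925937
```

View pics/c2.png

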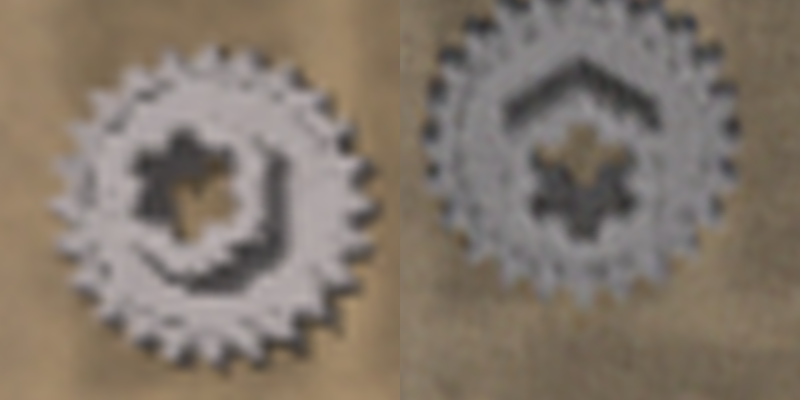

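Fixture axis is near (0.554,-0.063) with yaw -4.7°. The table stands at about 0.39 rad. Gear hub is at (0.4445,0.292), with its corners within a few degrees of world x. I'll move above the handle with the closing line tangential.

Request:
move_arm:
  delta_pos:
    - [0.4885,-0.3282,0.05]
    - [0.4885,-0.3282,0.05]
    - [0.4885,-0.3282,0.05]
    - [0.4885,-0.3282,0.05]
    - [0.4885,-0.3282,0.05]
    - [0.4885,-0.3282,0.05]
    - [0.4885,-0.3282,0.05]
    - [0.4885,-0.3282,0.05]
    - [0.4885,-0.3282,0.05]
    - [0.4885,-0.3282,0.05]
    - [0.4885,-0.3282,0.05]
    - [0.4885,-0.3282,0.05]
    - [0.4885,-0.3282,0.05]
    - [0.4885,-0.3282,0.05]
    - [0.4885,-0.3282,0.05]
    - [0.4885,-0.3282,0.05]
    - [0.4885,-0.3282,0.05]
    - [0.4885,-0.3282,0.05]
  angular:
    - [0,0,-83.7]
    - [0,0,-83.7]
    - [0,0,-83.7]
    - [0,0,-83.7]
    - [0,0,-83.7]
    - [0,0,-83.7]
    - [0,0,-83.7]
    - [0,0,-83.7]
    - [0,0,-83.7]
    - [0,0,-83.7]
    - [0,0,-83.7]
    - [0,0,-83.7]
    - [0,0,-83.7]
    - [0,0,-83.7]
    - [0,0,-83.7]
    - [0,0,-83.7]
    - [0,0,-83.7]
    - [0,0,-83.7]
  grip: [1,1,1,1,1,1,1,1,1,1,1,1,1,1,1,1,1,1]

```text
time_s: 1.6
tool_pos: [0.5254, 0.0216, 0.1813]
tcp_rot: [0.588, 0.809, -0.0, -0.0]
ft_force: [-0.7, 0.2, 0.1]
gripper_width: 0.0851
finger_force: 0.0
```

Request:
move_arm:
  delta_pos:
    - [0,0,0.06]
    - [0,0,0.1]
    - [0,0,0.12]
    - [0,0,0.12]
    - [0,0,0.12]
    - [0,0,0.12]
    - [0,0,0.12]
    - [0,0,0.12]
    - [0,0,0.12]
    - [0,0,0.12]
    - [0,0,0.12]
    - [0,0,0.12]
    - [0,0,0.12]
    - [0,0,0.12]
    - [0,0,0.12]
    - [0,0,0.12]
  angular:
    - [0,0,0]
    - [0,0,0]
    - [0,0,0]
    - [0,0,0]
    - [0,0,0]
    - [0,0,0]
    - [0,0,0]
    - [0,0,0]
    - [0,0,0]
    - [0,0,0]
    - [0,0,0]
    - [0,0,0]
    - [0,0,0]
    - [0,0,0]
    - [0,0,0]
    - [0,0,0]
  grip: [1,1,1,1,-1,-1,-1,-1,-1,-1,-1,-1,-1,-1,-1,-1]
  force: 30

```text
time_s: 2.93
tool_pos: [0.5272, 0.0226, 0.0629]
tcp_rot: [0.587, 0.81, 0.001, 0.001]
ft_force: [-0.6, -0.5, 6.5]
gripper_width: 0.017
finger_force: 29.6
```

Request:
move_arm:
  delta_pos:
    - [-0.0002,-0.0063,0]
    - [-0.0009,-0.0125,0]
    - [-0.002,-0.0187,0]
    - [-0.0035,-0.0248,0]
    - [-0.0054,-0.0308,0]
    - [-0.0078,-0.0366,0]
    - [-0.0105,-0.0423,0]
    - [-0.0137,-0.0477,0]
    - [-0.0172,-0.0529,0]
    - [-0.0211,-0.0579,0]
    - [-0.0253,-0.0625,0]
    - [-0.0298,-0.0669,0]
    - [-0.0346,-0.0709,0]
    - [-0.0397,-0.0746,0]
    - [-0.045,-0.0779,0]
    - [-0.0505,-0.0809,0]
    - [-0.0563,-0.0834,0]
    - [-0.0622,-0.0856,0]
    - [-0.0682,-0.0873,0]
    - [-0.0744,-0.0886,0]
  angular:
    - [0,0,-4]
    - [0,0,-8]
    - [0,0,-12]
    - [0,0,-16]
    - [0,0,-20]
    - [0,0,-24]
    - [0,0,-28]
    - [0,0,-32]
    - [0,0,-36]
    - [0,0,-40]
    - [0,0,-44]
    - [0,0,-48]
    - [0,0,-52]
    - [0,0,-56]
    - [0,0,-60]
    - [0,0,-64]
    - [0,0,-68]
    - [0,0,-72]
    - [0,0,-76]
    - [0,0,-80]
  grip: [-1,-1,-1,-1,-1,-1,-1,-1,-1,-1,-1,-1,-1,-1,-1,-1,-1,-1,-1,-1]

```text
time_s: 4.6
tool_pos: [0.465, -0.0754, 0.0629]
tcp_rot: [-0.073, 0.997, 0.0, 0.001]
ft_force: [-3.9, 2.2, 10.4]
gripper_width: 0.0173
finger_force: 30.6
```

Request:
move_arm:
  delta_pos:
    - [-0.0002,-0.0063,0]
    - [-0.0009,-0.0125,0]
    - [-0.002,-0.0187,0]
    - [-0.0035,-0.0248,0]
    - [-0.0054,-0.0308,0]
    - [-0.0078,-0.0366,0]
    - [-0.0105,-0.0423,0]
    - [-0.0137,-0.0477,0]
    - [-0.0172,-0.0529,0]
    - [-0.0211,-0.0579,0]
    - [-0.0253,-0.0625,0]
    - [-0.0298,-0.0669,0]
    - [-0.0346,-0.0709,0]
    - [-0.0397,-0.0746,0]
    - [-0.045,-0.0779,0]
    - [-0.0505,-0.0809,0]
    - [-0.0563,-0.0834,0]
    - [-0.0622,-0.0856,0]
    - [-0.0682,-0.0873,0]
    - [-0.0698,-0.0877,0]
  angular:
    - [0,0,-4]
    - [0,0,-8]
    - [0,0,-12]
    - [0,0,-16]
    - [0,0,-20]
    - [0,0,-24]
    - [0,0,-28]
    - [0,0,-32]
    - [0,0,-36]
    - [0,0,-40]
    - [0,0,-44]
    - [0,0,-48]
    - [0,0,-52]
    - [0,0,-56]
    - [0,0,-60]
    - [0,0,-64]
    - [0,0,-68]
    - [0,0,-72]
    - [0,0,-76]
    - [0,0,-77]
  grip: [-1,-1,-1,-1,-1,-1,-1,-1,-1,-1,-1,-1,-1,-1,-1,-1,-1,-1,-1,-1]

```text
time_s: 6.27
tool_pos: [0.5466, -0.1522, 0.0629]
tcp_rot: [-0.678, 0.735, 0.0, 0.0]
ft_force: [-9.2, 3.3, 12.6]
gripper_width: 0.0172
finger_force: 30.9
```

Run:
```python
from h import *
t=eyes.snapshot("top")[:,:,::-1]; s=eyes.snapshot("scene")[:,:,::-1]
cv2.imwrite("pics/t1.png",t);cv2.imwrite("pics/s1.png",s)
print(telemetry.state())
```

```text
{'time_s': 6.3667, 'joint_pos': array([-2.71842687e-01,  2.55968513e-01, -2.54364838e-01,  1.05995274e+00,
        5.19908558e-04, -1.75878987e+00]), 'joint_velocities': array([ 0.00092568, -0.00527374, -0.00699258, -0.00595732,  0.00265345,
        0.01620972]), 'joint_torque': array([ -0.82050445, -44.36475635,  32.03307152,  -2.17434481,
        -0.23393151,   0.17289535]), 'tool_pos': array([ 0.54668249, -0.15222442,  0.06294958]), 'tcp_rot': array([-6.76848979e-01,  7.36121815e-01, -7.96736544e-05,  3.55406576e-04]), 'ft_force': array([-5.03450368,  2.41589152, 10.08178983]), 'wrist_torque': array([0.49718274, 0.96084959, 0.32286136]), 'finger_force': 30.57895392179489, 'gripper_width': 0.017247342258070678}
```

Request:
move_arm:
  delta_pos:
    - [0,-0.0012,0]
    - [0,-0.0012,0]
    - [0,-0.0012,0]
  angular:
    - [0,0,-0.8]
    - [0,0,-0.8]
    - [0,0,-0.8]
  grip: [-1,-1,-1]

```text
time_s: 6.62
tool_pos: [0.5472, -0.1523, 0.0629]
tcp_rot: [-0.682, 0.732, 0.0, 0.0]
ft_force: [-6.6, 3.8, 10.7]
gripper_width: 0.0173
finger_force: 30.7
```

Request:
move_arm:
  delta_pos:
    - [0,0,0]
    - [0,0,0]
    - [0,0,0]
    - [0,0,0]
    - [0,0,0]
    - [0,0,0]
    - [0,0,-0.04]
    - [0,0,-0.08]
    - [0,0,-0.12]
    - [0,0,-0.14]
    - [0,0,-0.14]
  angular:
    - [0,0,0]
    - [0,0,0]
    - [0,0,0]
    - [0,0,0]
    - [0,0,0]
    - [0,0,0]
    - [0,0,0]
    - [0,0,0]
    - [0,0,0]
    - [0,0,0]
    - [0,0,0]
  grip: [1,1,1,1,1,1,1,1,1,1,1]

```text
time_s: 7.53
tool_pos: [0.55, -0.1534, 0.2072]
tcp_rot: [-0.681, 0.732, -0.004, 0.002]
ft_force: [1.3, 0.6, -0.2]
gripper_width: 0.0855
finger_force: 0.0
```

Run:
```python
from h import *
t=eyes.snapshot("top")[:,:,::-1]; s=eyes.snapshot("scene")[:,:,::-1]
cv2.imwrite("pics/t2.png",t);cv2.imwrite("pics/s2.png",s)
a=cv2.resize(t[140:270,285:385],None,fx=4,fy=4,interpolation=cv2.INTER_CUBIC)
b=cv2.resize(s[220:350,195:320],None,fx=3.2,fy=4,interpolation=cv2.INTER_CUBIC)
cv2.imwrite("pics/c3.png",np.hstack([a,b]))
```

```text
(no output)
```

View pics/c3.png

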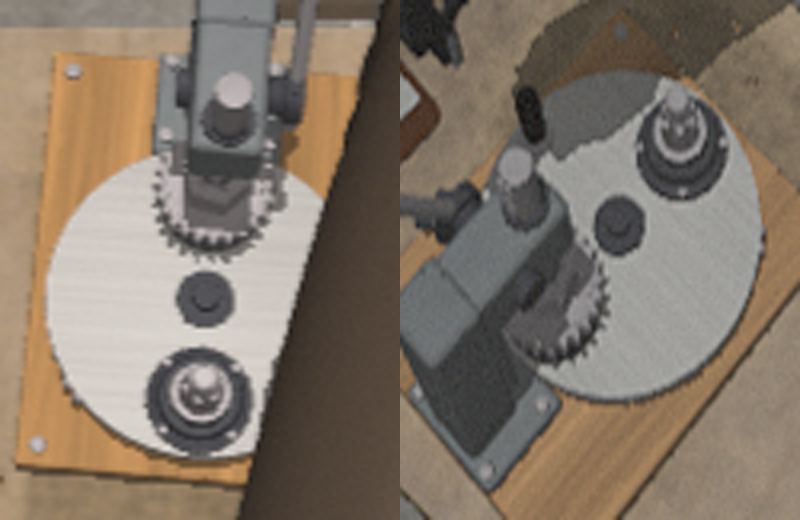

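The bare shaft now stands on the robot side: its end is at about top (336,232) and scene (281,242), and the handle top is at scene (235,243).

Run:
```python
from h import *
sh=tri(("top",285+203/4,140+371/4),("scene",195+276/3.2,220+89/4)); print(sh)
h=plane("scene",195+126/3.2,220+93/4,.101); print("handle",h)
c=np.array([.5538,-.0627]); 
d=sh[0][:2]-c; print("shaft ang",np.degrees(np.arctan2(d[1],d[0])),np.linalg.norm(d)); d=h-c; print("handle ang",np.degrees(np.arctan2(d[1],d[0])),np.linalg.norm(d))
# dark collar circle centre at z~.045, both views
for n in("top","scene"):
    im=cv2.imread(f"pics/{n[0]}2.png")
    print(n,"expected shaft end",proj(n,(.4841,-.0570,.112)))
t=cv2.imread("pics/t2.png"); s=cv2.imread("pics/s2.png")
out=[cv2.warpPerspective(im,rect(n,(.484,-.057),.08,.04,400),(400,400),flags=cv2.INTER_CUBIC) for n,im in(("top",t),("scene",s))]
cv2.imwrite("pics/c4.png",np.hstack(out))
```

```text
(array([ 0.48417761, -0.05664215,  0.11992621]), np.float64(0.0009039293991539024))
handle [ 0.54694545 -0.15053045]
shaft ang 175.02721214216646 0.06988544433382275
handle ang -94.4624897907077 0.08809751921464391
top expected shaft end [335.55480485 233.56935139]
scene expected shaft end [281.12888043 243.62981067]
```

View pics/c4.png

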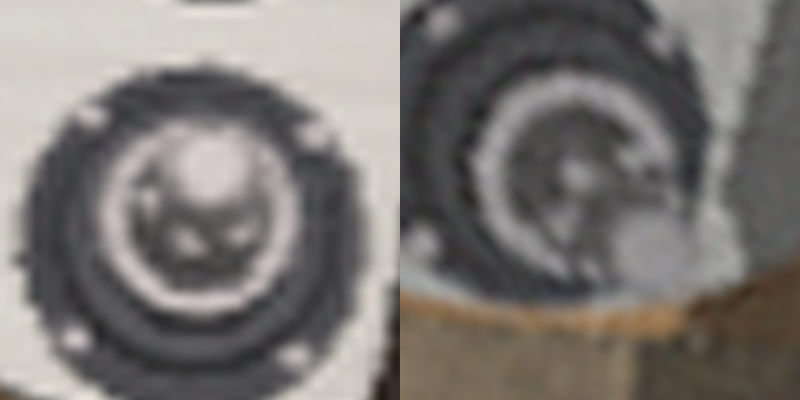

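```bash
cat > avg.py <<'E'
from h import *
import sys
tag=sys.argv[1]
for n in("top","scene"):
    np.save(f"{n}_{tag}.npy",np.mean([eyes.snapshot(n).astype(float) for _ in range(6)],0))
E
cat > ang.py <<'E'
from h import *
import sys
tag=sys.argv[1]
def six(n,c,z,r,lo=0,hi=360):
    im=np.load(f"{n}_{tag}.npy").mean(2).astype(np.float32)
    a=np.arange(lo,hi,2.); p=np.array([proj(n,(c[0]+r*np.cos(np.radians(x)),c[1]+r*np.sin(np.radians(x)),z)) for x in a],np.float32)
    v=cv2.remap(im,p[None,:,0],p[None,:,1],cv2.INTER_CUBIC)[0]
    A=np.c_[np.ones(len(a)),*[f(k*np.radians(a)) for k in(1,6) for f in(np.cos,np.sin)]]
    q=np.linalg.lstsq(A,v,rcond=None)[0]; return np.degrees(np.arctan2(q[4],q[3]))/6, np.hypot(q[3],q[4]), v
E
python3 avg.py a
python3 - <<'E'
import sys; sys.argv=["","a"]
from ang import *
for n,c in(("top",(.444,.2915)),("scene",(.4445,.2925))):
    for r in(.012,.013,.014):
        print(n,r,"land(bright) dir mod60",[round(x,1) for x in six(n,c,.038,r)[:2]])
o=[]
for n in("top","scene"):
    im=np.load(f"{n}_a.npy").astype(np.float32)
    o.append(np.clip(cv2.warpPerspective(im,rect(n,(.4841,-.057),.092,.02,400),(400,400),flags=cv2.INTER_CUBIC)*1.2,0,255)[:,:,::-1])
cv2.imwrite("pics/c5.png",np.hstack(o))
E
```

```text
top 0.012 land(bright) dir mod60 [np.float64(-28.3), np.float64(32.4)]
top 0.013 land(bright) dir mod60 [np.float64(-28.2), np.float64(35.7)]
top 0.014 land(bright) dir mod60 [np.float64(-28.2), np.float64(31.6)]
scene 0.012 land(bright) dir mod60 [np.float64(-29.1), np.float64(30.1)]
scene 0.013 land(bright) dir mod60 [np.float64(-28.9), np.float64(32.8)]
scene 0.014 land(bright) dir mod60 [np.float64(-28.7), np.float64(28.8)][ WARN:0@1.968] global loadsave.cpp:1063 imwrite_ Unsupported depth image for selected encoder is fallbacked to CV_8U.
```

View pics/c5.png

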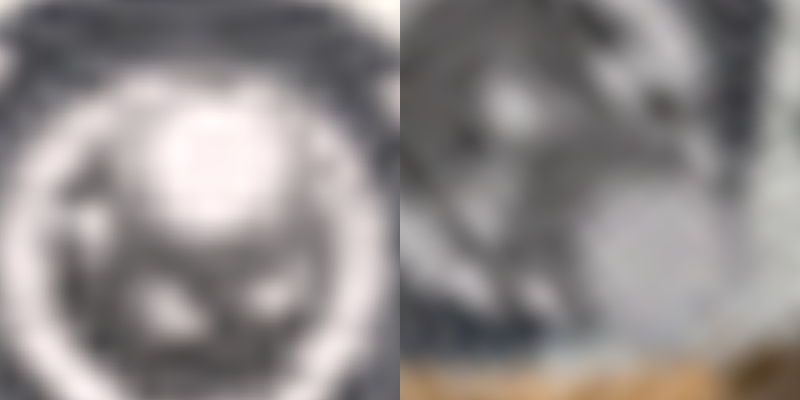

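Gear flats lie at 31.5° + k·60°. In the rectified top view the shaft's rib ends are bright spots at (90,220), (172,305) and (275,290). In the scene half they are at (115,110), (85,205) and (140,295). I'll refine the rib phase numerically.

Run:
```python
import sys; sys.argv=["","a"]
from ang import *
from scipy.ndimage import gaussian_filter, maximum_filter
# spot centroids, triangulated per view on z=.092
for n,pts in(("top",[(90,220),(172,305),(275,290)]),("scene",[(115,110),(85,205),(140,295)])):
    im=np.load(f"{n}_a.npy").mean(2).astype(np.float32)
    H=rect(n,(.4841,-.057),.092,.02,400)
    w=cv2.warpPerspective(im,H,(400,400),flags=cv2.INTER_CUBIC); W=[]
    for u,v in pts:
        q=w[v-25:v+26,u-25:u+26]; q=np.clip(q-np.percentile(q,60),0,None)
        yy,xx=np.mgrid[-25:26,-25:26]; u2=u+(q*xx).sum()/q.sum(); v2=v+(q*yy).sum()/q.sum()
        W.append((.4841+.02-v2/1e4,-.057+.02-u2/1e4))
    W=np.array(W)
    print(n,W.round(4).tolist(),"c",W[0]+W[2]-W[1])
    # fixed-shape fit: regular hexagon vertices r free
    from scipy.optimize import least_squares
    k=np.arange(3)*np.pi/3
    f=lambda q:np.r_[W[:,0]-q[0]-q[3]*np.cos(q[2]+k),W[:,1]-q[1]-q[3]*np.sin(q[2]+k)]
    d=W[0]-(W[0]+W[2]-W[1]); r=least_squares(f,[.484,-.057,np.arctan2(d[1],d[0]),.0115],x_scale=[.001,.001,.1,.001])
    print(" fit",r.x[:2],"rib mod60",np.degrees(r.x[2])%60,"r",r.x[3],"res",np.abs(r.fun).max())
    for c in((.4841,-.057),tuple(r.x[:2])):
        lo,hi=(80,300) if n=="top" else (0,190)
        print(" harm",[tuple(np.round(six(n,c,.092,rr,lo,hi)[:2],1)) for rr in(.0115,.0125,.0135)])
```

```text
top [[0.4818, -0.046], [0.4729, -0.0541], [0.4747, -0.0645]] c [ 0.48358225 -0.0564488 ]
 fit [ 0.48359488 -0.0575136 ] rib mod60 39.67820572303711 r 0.011373471531042255 res 0.0005323977689465484
 harm [(np.float64(-16.9), np.float64(33.8)), (np.float64(-16.9), np.float64(30.8)), (np.float64(-18.6), np.float64(19.8))]
 harm [(np.float64(-18.7), np.float64(36.0)), (np.float64(-18.3), np.float64(29.8)), (np.float64(-19.7), np.float64(15.0))]
scene [[0.4933, -0.0483], [0.4828, -0.0451], [0.4746, -0.0511]] c [ 0.48505743 -0.05432555]
 fit [ 0.48471255 -0.05524596] rib mod60 39.04460882727978 r 0.01075143659971522 res 0.00046020713461738215
 harm [(np.float64(-22.9), np.float64(16.5)), (np.float64(-19.4), np.float64(17.9)), (np.float64(-14.6), np.float64(16.4))]
 harm [(np.float64(-21.5), np.float64(26.3)), (np.float64(-21.2), np.float64(17.2)), (np.float64(-12.8), np.float64(4.0))]
```

Request:
move_arm:
  delta_pos:
    - [-0.4367,0.1373,-0.01]
    - [-0.4367,0.1373,-0.01]
    - [-0.4367,0.1373,-0.01]
    - [-0.4367,0.1373,-0.01]
    - [-0.4367,0.1373,-0.01]
    - [-0.4367,0.1373,-0.01]
    - [-0.4367,0.1373,-0.01]
    - [-0.4367,0.1373,-0.01]
    - [-0.4367,0.1373,-0.01]
    - [-0.4367,0.1373,-0.01]
    - [-0.4367,0.1373,-0.01]
    - [-0.4367,0.1373,-0.01]
    - [-0.4367,0.1373,-0.01]
    - [-0.4367,0.1373,0.08]
    - [-0.4367,0.1373,0.08]
    - [-0.4367,0.1373,0.08]
  angular:
    - [0,0,84.4]
    - [0,0,84.4]
    - [0,0,84.4]
    - [0,0,84.4]
    - [0,0,84.4]
    - [0,0,84.4]
    - [0,0,84.4]
    - [0,0,84.4]
    - [0,0,84.4]
    - [0,0,84.4]
    - [0,0,84.4]
    - [0,0,84.4]
    - [0,0,84.4]
    - [0,0,84.4]
    - [0,0,84.4]
    - [0,0,84.4]
  grip: [1,1,1,1,1,1,1,1,1,1,1,1,1,1,1,1]

```text
time_s: 9.57
tool_pos: [0.4384, 0.2909, 0.1148]
tcp_rot: [-0.014, 1.0, -0.003, -0.004]
ft_force: [-1.8, -1.1, -1.8]
gripper_width: 0.0854
finger_force: 0.0
```

```bash
python3 avg.py b
python3 - <<'E'
from h import *
st=telemetry.state(); q=st["tcp_rot"]; print(st["tool_pos"],"psi",2*np.degrees(np.arctan2(q[1],q[0]))-90,st["joint_pos"])
import sys; sys.argv=["","b"]
from ang import *
for c in((.4841,-.057),(.4836,-.0575)):
    print(" harm top",[tuple(np.round(six("top",c,.092,rr,80,300)[:2],1)) for rr in(.0115,.0125)])
for c in((.4841,-.057),(.485,-.0555)):
    print(" harm sc",[tuple(np.round(six("scene",c,.092,rr,0,190)[:2],1)) for rr in(.0115,.0125)])
E
```

```text
[0.44240085 0.29274585 0.12203805] psi 91.48544698992205 [ 5.84579438e-01  1.57333355e-01 -2.43178800e-01  1.16907006e+00
 -1.56416858e-05  5.58653488e-01]
 harm top [(np.float64(-17.0), np.float64(32.3)), (np.float64(-17.0), np.float64(29.4))]
 harm top [(np.float64(-18.7), np.float64(34.5)), (np.float64(-18.3), np.float64(28.6))]
 harm sc [(np.float64(-22.9), np.float64(16.6)), (np.float64(-19.3), np.float64(17.8))]
 harm sc [(np.float64(-20.2), np.float64(26.9)), (np.float64(-20.2), np.float64(20.8))]
```

Request:
move_arm:
  delta_pos:
    - [-0.0019,-0.0008,0.04]
    - [-0.0019,-0.0008,0.08]
    - [-0.0019,-0.0008,0.1]
    - [-0.0019,-0.0008,0.109]
    - [-0.0019,-0.0008,0.109]
    - [-0.0019,-0.0008,0.109]
    - [-0.0019,-0.0008,0.109]
    - [-0.0019,-0.0008,0.109]
    - [-0.0019,-0.0008,0.109]
    - [-0.0019,-0.0008,0.109]
    - [-0.0019,-0.0008,0.109]
    - [-0.0019,-0.0008,0.109]
    - [-0.0019,-0.0008,0.109]
    - [-0.0019,-0.0008,0.109]
  angular:
    - [0,0,0]
    - [0,0,0]
    - [0,0,0]
    - [0,0,0]
    - [0,0,0]
    - [0,0,0]
    - [0,0,0]
    - [0,0,0]
    - [0,0,0]
    - [0,0,0]
    - [0,0,0]
    - [0,0,0]
    - [0,0,0]
    - [0,0,0]
  grip: [1,1,1,1,1,1,-1,-1,-1,-1,-1,-1,-1,-1]
  force: 80

```text
time_s: 11.33
tool_pos: [0.4448, 0.2925, 0.0138]
tcp_rot: [-0.013, 1.0, 0.001, 0.001]
ft_force: [-0.6, -0.4, 5.7]
gripper_width: 0.0384
finger_force: 82.5
```

Request:
move_arm:
  delta_pos:
    - [0,0,-0.03]
    - [0,0,-0.07]
    - [0,0,-0.11]
    - [0,0,-0.14]
    - [-0.0302,-0.3503,-0.14]
    - [-0.0302,-0.3503,-0.14]
    - [-0.0302,-0.3503,-0.14]
    - [-0.0302,-0.3503,-0.14]
    - [-0.0302,-0.3503,-0.14]
    - [-0.0302,-0.3503,-0.14]
    - [-0.0302,-0.3503,-0.14]
    - [-0.0302,-0.3503,-0.14]
    - [-0.0302,-0.3503,-0.14]
    - [-0.0302,-0.3503,-0.14]
    - [-0.0302,-0.3503,-0.14]
    - [-0.0302,-0.3503,-0.14]
    - [-0.0302,-0.3503,-0.14]
    - [-0.0302,-0.3503,-0.14]
  angular:
    - [0,0,0]
    - [0,0,0]
    - [0,0,0]
    - [0,0,0]
    - [0,0,21]
    - [0,0,21]
    - [0,0,21]
    - [0,0,21]
    - [0,0,21]
    - [0,0,21]
    - [0,0,21]
    - [0,0,21]
    - [0,0,21]
    - [0,0,21]
    - [0,0,21]
    - [0,0,21]
    - [0,0,21]
    - [0,0,21]
  grip: [-1,-1,-1,-1,-1,-1,-1,-1,-1,-1,-1,-1,-1,-1,-1,-1,-1,-1]

```text
time_s: 12.83
tool_pos: [0.4831, -0.0565, 0.1522]
tcp_rot: [0.168, 0.986, 0.0, -0.0]
ft_force: [0.3, 0.2, -3.1]
gripper_width: 0.0383
finger_force: 82.7
```

Run:
```python
from h import *
t=eyes.snapshot("top")[:,:,::-1]; s=eyes.snapshot("scene")[:,:,::-1]
st=telemetry.state(); q=st["tcp_rot"]; print(st["tool_pos"],"psi",2*np.degrees(np.arctan2(q[1],q[0]))-90,st["ft_force"],st["gripper_width"])
a=cv2.resize(t[180:280,290:390],None,fx=4,fy=4,interpolation=cv2.INTER_CUBIC)
b=cv2.resize(s[190:290,240:340],None,fx=4,fy=4,interpolation=cv2.INTER_CUBIC)
cv2.imwrite("pics/c6.png",np.hstack([a,b]))
```

```text
[ 0.48323622 -0.05658396  0.1523137 ] psi 70.5945197887867 [-0.18258764  0.87429448 -4.4025993 ] 0.0384515341233747
```

View pics/c6.png

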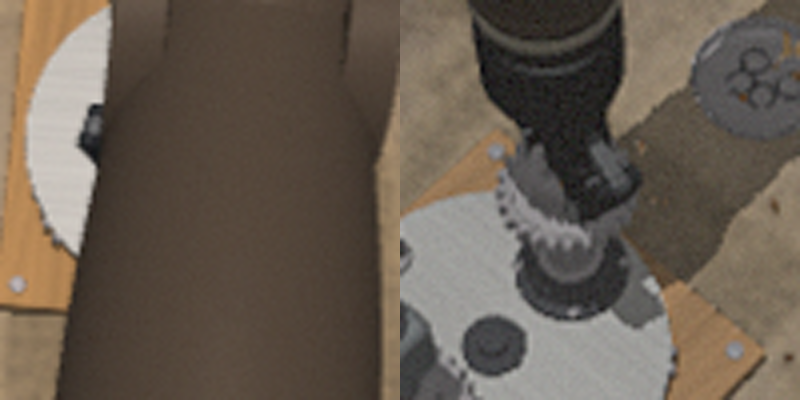

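The scene crop shows the gear gripped level, above the bare shaft and its collar (540,265), while the arm hides that station in the top crop. Lowering over the nose now.

Request:
move_arm:
  delta_pos:
    - [-0.001,0.0003,0.01]
    - [-0.001,0.0003,0.02]
    - [-0.001,0.0003,0.024]
    - [-0.001,0.0003,0.028]
    - [-0.001,0.0003,0.032]
    - [-0.001,0.0003,0.036]
    - [-0.001,0.0003,0.04]
    - [-0.001,0.0003,0.042]
    - [-0.001,0.0003,0.042]
  angular:
    - [0,0,0]
    - [0,0,0]
    - [0,0,0]
    - [0,0,0]
    - [0,0,0]
    - [0,0,0]
    - [0,0,0]
    - [0,0,0]
    - [0,0,0]
  grip: [-1,-1,-1,-1,-1,-1,-1,-1,-1]

```text
time_s: 13.68
tool_pos: [0.484, -0.0576, 0.1098]
tcp_rot: [0.169, 0.986, 0.0, -0.0]
ft_force: [-1.2, 0.7, -4.0]
gripper_width: 0.0388
finger_force: 82.8
```

Request:
move_arm:
  delta_pos:
    - [0,0,0.001]
    - [0,0,0.002]
    - [0,0,0.003]
    - [0,0,0.004]
    - [0,0,0.005]
    - [0,0,0.006]
    - [0,0,0.007]
    - [0,0,0.008]
    - [0,0,0.008]
  angular:
    - [0,0,0]
    - [0,0,0]
    - [0,0,0]
    - [0,0,0]
    - [0,0,0]
    - [0,0,0]
    - [0,0,0]
    - [0,0,0]
    - [0,0,0]
  grip: [-1,-1,-1,-1,-1,-1,-1,-1,-1]

```text
time_s: 14.43
tool_pos: [0.4842, -0.0576, 0.1021]
tcp_rot: [0.169, 0.986, -0.0, -0.0]
ft_force: [-0.2, 0.0, -4.0]
gripper_width: 0.0386
finger_force: 82.7
```

Request:
move_arm:
  delta_pos:
    - [0,0,0.0015]
    - [0,0,0.003]
    - [0,0,0.0045]
    - [0,0,0.006]
    - [0,0,0.0075]
    - [0,0,0.009]
    - [0,0,0.0105]
    - [0,0,0.012]
    - [0,0,0.0135]
    - [0,0,0.015]
    - [0,0,0.0165]
    - [0,0,0.018]
    - [0,0,0.018]
  angular:
    - [0,0,0]
    - [0,0,0]
    - [0,0,0]
    - [0,0,0]
    - [0,0,0]
    - [0,0,0]
    - [0,0,0]
    - [0,0,0]
    - [0,0,0]
    - [0,0,0]
    - [0,0,0]
    - [0,0,0]
    - [0,0,0]
  grip: [-1,-1,-1,-1,-1,-1,-1,-1,-1,-1,-1,-1,-1]

```text
time_s: 15.52
tool_pos: [0.4844, -0.0575, 0.084]
tcp_rot: [0.169, 0.986, 0.0, 0.0]
ft_force: [1.4, 2.0, -4.2]
gripper_width: 0.0385
finger_force: 82.6
```

Request:
move_arm:
  delta_pos:
    - [0,0,0.001]
    - [0,0,0.002]
    - [0,0,0.003]
    - [0,0,0.004]
    - [0,0,0.005]
    - [0,0,0.006]
    - [0,0,0.007]
    - [0,0,0.0075]
    - [0,0,0.0075]
    - [0,0,0.0075]
    - [0,0,0.0075]
  angular:
    - [0,0,0]
    - [0,0,0]
    - [0,0,0]
    - [0,0,0]
    - [0,0,0]
    - [0,0,0]
    - [0,0,0]
    - [0,0,0]
    - [0,0,0]
    - [0,0,0]
    - [0,0,0]
  grip: [-1,-1,-1,-1,-1,-1,-1,-1,-1,-1,-1]

```text
time_s: 16.43
tool_pos: [0.4845, -0.0575, 0.0779]
tcp_rot: [0.169, 0.986, 0.0, 0.001]
ft_force: [-2.7, 2.3, 7.9]
gripper_width: 0.0384
finger_force: 84.1
```

Request:
move_arm:
  delta_pos:
    - [0,0,0.0007]
    - [0,0,0.0014]
    - [0,0,0.0014]
    - [0,0,0.0014]
    - [0,0,0.0014]
    - [0,0,0.0014]
  angular:
    - [0,0,0]
    - [0,0,0]
    - [0,0,0]
    - [0,0,0]
    - [0,0,0]
    - [0,0,0]
  grip: [-1,-1,-1,-1,-1,-1]

```text
time_s: 16.93
tool_pos: [0.4845, -0.0575, 0.0767]
tcp_rot: [0.169, 0.986, 0.0, 0.001]
ft_force: [-2.9, 3.6, 9.0]
gripper_width: 0.0383
finger_force: 84.3
```

Run:
```python
from h import *
t=eyes.snapshot("top")[:,:,::-1]; s=eyes.snapshot("scene")[:,:,::-1]
st=telemetry.state(); print(st["tool_pos"],st["ft_force"],st["gripper_width"],st["joint_velocities"].round(3))
a=cv2.resize(t[100:300,180:460],(400,286)); a=cv2.copyMakeBorder(a,0,114,0,0,0)
b=cv2.resize(s[190:310,200:320],(400,400),interpolation=cv2.INTER_CUBIC)
cv2.imwrite("pics/c7.png",np.hstack([a,b]))
```

```text
[ 0.48456194 -0.0575272   0.07671482] [-2.59379944  2.13400466  9.04836454] 0.0386768391146688 [ 0.     0.001 -0.003  0.001 -0.001 -0.001]
```

View pics/c7.png

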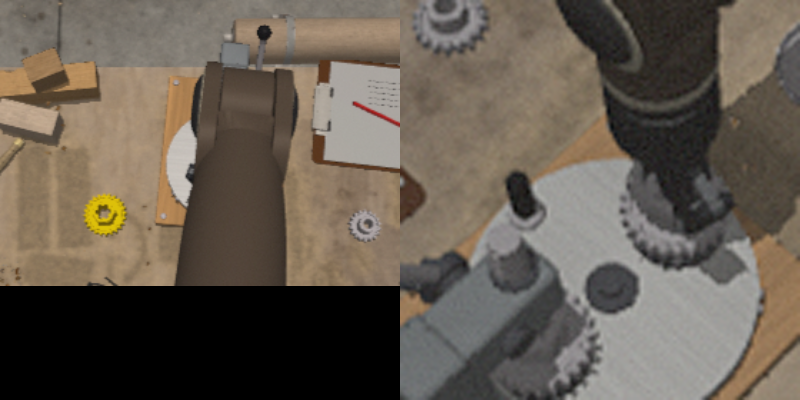

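The picture shows the gear low on the shaft at (675,225) and still gripped. The table, handle and pinion are in place. The washer force (about 13 N) and the height agree on roughly 5 mm of washer travel.

```bash
python3 -c "
from plant import robot
print(robot.finish_job())"
```

```text
the job is handed in; nothing more can be done
None
```

I handed the job in at about 17 s, with the gear meshed on the bare shaft at the loading position and held down about 5 mm on the spring washer (0.0035 m needed); I judged the table's detent from its measured angle, within about 1° of the detent position.

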